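Level the coffee-maker base with a spirit level

TASK

Set the coffee maker's levelling base level as it will stand under load: lay the red spirit level along the middle of the base's sprung tray and turn the black knob of the screw foot until the bubble rests between the vial's two black lines when the level is pressed down so that the tray sits firmly on its foot. Finish while still pressing the level down like that with the fingertips, bubble centred; do not let go. Leave the mug and the pepper tin where they are.

Things in the scene. Friction and masses are not known exactly. Their poses are not given: they have to be found in the camera images.
- stand: Dark steel frame of the levelling base, fixed to the worktop, 120 x 350 x 10 mm (x, y, z); origin at the centre of its underside, its y axis runs from the tray's hinge (at y = -130 mm) to the screw foot (at y = +130 mm). Hinge lugs rise to 48 mm at y = -130 mm, x = +-57 mm.
- tray: Aluminium tray with black ribs, 100 mm (x) by 215 mm (y), 8 mm thick, then a tongue 46 mm wide that runs on over the foot. Origin on the hinge axis, 40 mm above the worktop, y towards the foot, z up; its top is 4 mm above the origin. A spring lifts the foot end 14 mm (0.055 rad, also with the spirit level lying on it) while nothing presses it.
- foot: Screw foot: steel spindle 10 mm thick with a brass collar 30 mm across under the tray's tongue; origin on its axis, z up. It rises 2.5 mm per radian (15.7 mm a turn) as the knob turns counter-clockwise seen from above, sinks clockwise, and stays where it is left. While the tray is not pressed the knob turns with a little friction (0.06 N m).
- knob_mid (a point): Centre of the round black ribbed knob on top of the foot, 36 to 39 mm across, 22 mm tall; its axis is vertical, 130 mm from the stand's centre along the stand's +y. Reaches from 11 mm below to 11 mm above this point and moves up and down with the foot. It can be gripped from above at any yaw.
- tray_spot (a point): Point on the tray's top, on its centre line, 95 mm from the hinge: where the middle of the spirit level belongs. z up from the tray, y towards the foot.
- level: Loose red spirit level with black end caps and a yellow-green vial in the middle of its top, 180 x 28 x 26 mm, 0.25 kg; origin at the centre of its underside, x along its length, z up. The same both ways round. Black rubber press pads 40 x 24 mm on top, centred 65 mm either side of the middle. The vial stands up to 4 mm out of the top between x = -23 and +23 mm and does not hinder the fingers.
- vial_mid (a point): Middle of the vial, midway between its two black lines (7 mm either side of it), 27 mm above the level's underside; axes as the level's.
- bubble_mid (a point): Centre of the pale bubble, 10 mm long. It runs along the level's x towards the higher end: 0.5 mm for each 0.001 rad of slope, at most 18 mm either way, and takes about 1 s to settle.
- mug: Sand-coloured mug, 84 x 117 x 98 mm, a bystander; origin at the centre of its underside.
- tin: Small grey pepper tin, 41 mm across, 51 mm tall, a bystander; origin at the centre of its underside.
- tray_seat_mid (a point): Underside of the tray's tongue over the foot, 260 mm from the hinge, 36 mm above the worktop when the tray is level. About 4 N on the foot-side press pad sinks the tray until this sits hard on the foot's brass collar; 10 N holds it firmly there. Only then does it show how the base will stand. At the start the foot is always too low: the seated tray slopes down to it by 0.009 to 0.029 rad.
- bubble_swing (a joint): Where the bubble stands in the vial, in rad of slope of the level: 0 in the middle between the lines, +0.01 when it stands 5 mm towards the level's +x end (that end is higher by 0.01 rad), up to +-0.036. Can be read while the level is being touched, when poses of the level, vial and bubble may be missing.
Mind the look-alikes: they are no part of the job. Several things have the shape of the level; the one meant has the colours described above.

How it is judged (in metres and radians):
At the end, for the whole second after the job is handed in: Fingers still press the level (over 4 N; over 4 N level on tray; over 1 N tray on foot; arm not on the tray), bubble within 2.4 mm of the vial's middle, level at rest and upright (0.1 rad), its middle within 30 mm of the tray's spot, along the tray within 0.2 rad (x of bubble_mid in the frame of vial_mid between -0.0024 and 0.0024 m and contact force between tray and foot above 1 N and contact force between the fingers and level above 4 N and contact force between the arm and tray below 0.5 N and contact force between level and tray above 4 N and angle between the x axis of level and the y axis of tray, either way round below 0.2 rad and distance between level and tray_spot below 0.03 m and angle between level's own z axis and vertical below 0.1 rad and linear speed of level below 0.01 m/s); the arm keeps its last pose, push and grip.
It fails at once if the mug was moved more than 3 cm (distance of mug from where it was at the start of the episode above 0.03 m).
It fails at once if the pepper tin was moved more than 3 cm (distance of tin from where it was at the start of the episode above 0.03 m).
It also fails if it takes over 72 s, if anything falls off the work surface, if the arm or the gripper's body presses on something with over 40 N, if the wrist force passes 120 N, or if a joint passes its speed limit or range.

ROBOT

A 6-joint arm with a two-finger parallel gripper is mounted at the origin on a cart in front of the work surface, level with it; the furniture and walls round the work are solid. World frame = base frame: x ahead of the robot, y to its left, z up, the work surface at z = 0. Lengths are in m, angles in degrees, forces in N, time in s.
With the tool pointing down it reaches from about 0.35 to 0.875 m from the base axis. Payload 4.2 kg.
Tool frame: the origin (TCP) lies on the centre line of the jaws, within the pads' length; the fingertips stand 25 mm ahead of it and the grasp point (between the pads) lies 6 mm ahead of it; z points along the fingers, y is the line along which they close (so a half turn about z gives the same grasp; the last joint's range is limited). The gripper opens to 87 mm and grips with 3 to 60 N. Pads are 19 mm wide; open, the fingers measure 117 mm over their backs; the gripper's body (75 mm by 190 mm) begins 51 mm behind the grasp point.
Start: joints at [91.593, 22.042, 0.453, 0, -68.411, -14.817], TCP at [0.143, 0.608, 0.248] pointing down, gripper open.
Joint ranges: [-179.83, 179.83], [-69.29, 118.12], [-61.27, 80.66], [-181.25, 117.63], [-171.15, -9.14], [-177.46, 177.46]. Speed limits (degrees/s): [159.86, 159.86, 180, 180, 180, 180].

INTERFACE

Orientations are given as a 3x3 rotation matrix whose columns are the frame's x, y, z axes.
In Python, from station import r gives the robot as it stands.
- The arm moves only by the tool move_arm, never from a script. Its argument "series" is a list of rows, each an object with "grip": the opening, from 0 (shut) to 1 (fully open); "xyz": the shift along the tool's x, y, z in mm, a list of three; "angular": the turn, a rotation vector about the tool's x, y, z in rad, a list of three. A call has 1 to 10 rows; each row is the pose to reach, as a shift and turn from the pose commanded when the call began, along the tool's axes at that moment; what a row does not reach only later rows make up. A row lasts 1/10 s, in which the tool goes at most 50 mm and 8.59 degrees, less where a joint would pass 70% of its speed; a pose out of reach is approached as far as the arm can. A call with a gripper value outside its range is refused whole. The fingers move at their own pace and stop on an object; the grip force is fixed at half the most. Time passes only in rows, so rows that repeat a pose let the fingers close. It gives the time, the measured TCP pose, the force, the opening and the grip force at its end, in the units of the state.
- r.sense(): the state, without advancing time (a new reading comes with each control period).
- r.capture(name): name is "side" or "top"; returns a dict with "img" (384x512x3 uint8, red, green, blue), "camera_matrix" (3x3 intrinsics, pixels), "rvec" (rotation vector, rad) and "tvec" (3), from world to camera coordinates, as OpenCV has them. Camera axes: x right, y down, z forward; pixel columns grow to the right and rows downward; lengths in m; the calibration is good to about 2 mm. A picture is of the moment at which its call begins. There is no depth.
- r.finish_job(): hands the job in; it is judged then, once.
The state is a dict: "time_s": time; "joints": joint angles; "joint_velocities": joint speeds; "effort": joint torques, N m; "tcp_pos": TCP position; "ee_rot": TCP orientation; "wrist_force": force on the tool from outside, world axes, zero at the start; "moment": the same for the moment, N m; "gripper_width": opening from 0.0 (shut) to 1.0 (fully open); "gripper_force": force on a finger pad.
Only numpy, scipy, OpenCV 4.12 (cv2) and the standard library are available. Lean on these libraries where they do the work, as an engineer would, in place of code of your own. Each camera call takes 0.05 s, during which the arm holds its last target. There are 200 camera calls.

## Working session

There is one attempt and no reset: what is moved stays moved. The work goes in short steps, Python scripts to look and compute and a tool call to move; the robot and the scene stay as the last step left them, time stands still between calls to the robot, and variables do not carry over. Pictures are saved under pics/ and viewed, at most 10 in all, crops included, and the job is handed in when it is done.

Besides the shell and the picture viewer there is one more tool, called as name(argument=value, ...) on one line, values as JSON. move_arm: Moves the arm, as the interface text tells. Its arguments: {"type":"object","properties":{"series":{"type":"array"}},"required":["series"]}

```bash
mkdir -p pics; ls; cat > h.py <<'E'
import numpy as np, cv2
from station import r
def cap(n):
    d=r.capture(n); d['R']=cv2.Rodrigues(np.array(d['rvec'],float))[0]; d['t']=np.array(d['tvec'],float).ravel(); d['K']=np.array(d['camera_matrix'],float); d['n']=n; return d
def ray(d,p):
    c=-d['R'].T@d['t']; v=d['R'].T@np.linalg.inv(d['K'])@np.array([p[0],p[1],1.]); return c,v/np.linalg.norm(v)
def onz(d,p,z):
    c,v=ray(d,p); return c+v*(z-c[2])/v[2]
def proj(d,X):
    q=d['K']@(d['R']@np.array(X,float)+d['t']); return q[:2]/q[2]
def tri(d1,p1,d2,p2):
    c1,v1=ray(d1,p1); c2,v2=ray(d2,p2)
    s=np.linalg.lstsq(np.c_[v1,-v2],c2-c1,rcond=None)[0]
    a,b=c1+v1*s[0],c2+v2*s[1]; return (a+b)/2,np.linalg.norm(a-b)
def save(img,f): cv2.imwrite('pics/'+f,img[:,:,::-1])
def totool(dx): return (np.array(r.sense()['ee_rot']).T@np.array(dx))*1000
E
python3 - <<'E'
from h import *
for n in('side','top'):
    d=cap(n); save(d['img'],n+'0.png'); print(n,-d['R'].T@d['t'],d['R'][2],d['K'][0,0])
s=r.sense(); print(s['tcp_pos'],s['ee_rot'],s['gripper_width'],s['time_s'])
E
```

```text
pics
side [-0.06005208 -1.01669104  0.65193999] [ 0.45824361  0.66717301 -0.58727588] 410.97340800278795
top [ 0.3004271  -0.12072857  1.55083732] [ 0.15502502 -0.01723141 -0.98776025] 426.25048138927457
[0.14281971 0.60795596 0.24656712] [[ 9.73448559e-01 -2.28905621e-01 -3.45572283e-04]
 [-2.28905854e-01 -9.73446596e-01 -1.95821166e-03]
 [ 1.11849494e-04  1.98532184e-03 -9.99998023e-01]] 1.001359226063885 0.1
```

View pics/side0.png

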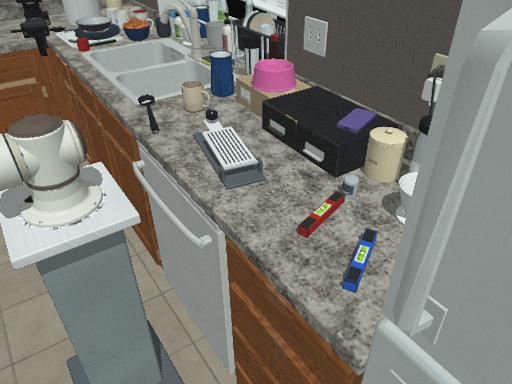

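View pics/top0.png

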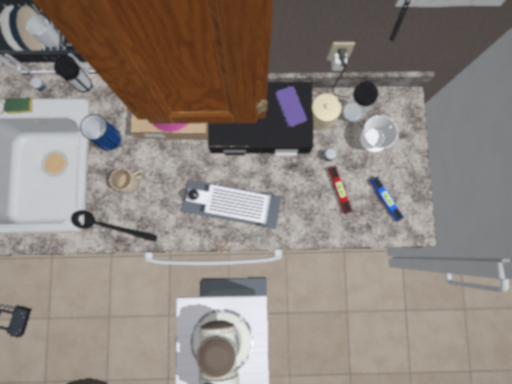

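The side view shows the red level at (322,214), the blue one at (361,260), the tray around (230,150) and the black knob at (211,117). The top view shows red (340,190), blue (386,198), knob (193,195), tin (330,154) and mug (122,180).
Look-alikes for the level: blue level (top 386,198), red level (top 340,190), purple block (top 291,105). I choose the red one with black caps, and check it in a crop.

```bash
cat >> h.py <<'E'
def blob(d,f,box,minA=8):
    h=cv2.cvtColor(d['img'],cv2.COLOR_RGB2HSV).astype(int); m=f(h[...,0],h[...,1],h[...,2]); 
    k=np.zeros_like(m); x0,y0,x1,y1=box; k[y0:y1,x0:x1]=1; m=(m&(k>0)).astype(np.uint8)
    n,l,s,c=cv2.connectedComponentsWithStats(m); i=1+np.argmax(s[1:,4]); p=np.argwhere(l==i)[:,::-1].astype(np.float32)
    rc=cv2.minAreaRect(p); mu,ev=cv2.PCACompute(p,None); return c[i],ev[0],rc,s[i,4]
red=lambda h,s,v:((h<8)|(h>172))&(s>130)&(v>70)
yel=lambda h,s,v:(h>24)&(h<50)&(s>110)&(v>120)
blk=lambda h,s,v:(v<50)
E
python3 - <<'E'
from h import *
S=cap('side');T=cap('top')
ys=blob(S,yel,(290,180,350,245)); yt=blob(T,yel,(320,160,360,220))
P,e=tri(S,ys[0],T,yt[0]); print('vial',P,e,ys[3],yt[3],ys[0],yt[0])
ks=blob(S,blk,(202,105,222,123)); kt=blob(T,blk,(184,186,202,206))
K,e=tri(S,ks[0],T,kt[0]); print('knob',K,e,ks[0],ks[3],kt[0],kt[3])
# level axis from the dark+red body in top view
f=lambda h,s,v:red(h,s,v)|yel(h,s,v)|(v<60)
b=blob(T,f,(320,160,360,220)); c=b[2]; print(c,b[1])
a=onz(T,b[0]-25*b[1],.027)-onz(T,b[0]+25*b[1],.027); print('lev mid',onz(T,b[0],.026),'yaw',np.degrees(np.arctan2(a[1],a[0])))
# tray: bright aluminium in top
tr=blob(T,lambda h,s,v:(s<40)&(v>150),(195,180,285,232)); print(tr)
A=[onz(T,tr[0]+k*tr[1],.05) for k in(-30,30)]; print(A)
st=blob(T,lambda h,s,v:(s>20)&(h>90)&(h<125)&(v<130),(178,175,290,235)); print('stand',st)
a=cv2.resize(T['img'][160:220,170:290],None,fx=6,fy=6,interpolation=2)
q=cv2.resize(S['img'][170:240,280:360],(400,350),interpolation=2); q2=cv2.resize(T['img'][140:220,300:380],(320,240),interpolation=2)
o=np.zeros((600,720,3),np.uint8); o[:360]=a; o[360:600,:274]=cv2.resize(q,(274,240)); o[360:600,300:620]=q2; save(o,'crop.png')
E
```

```text
vial [ 0.53134865 -0.43164659  0.02000606] 0.004281570542088925 46 6 [322.67391304 208.30434783] [339.5 186. ]Traceback (most recent call last):
  File "<stdin>", line 5, in <module>
  File "h.py", line 20, in blob
    n,l,s,c=cv2.connectedComponentsWithStats(m); i=1+np.argmax(s[1:,4]); p=np.argwhere(l==i)[:,::-1].astype(np.float32)
                                                     ~~~~~~~~~^^^^^^^^^
    return _wrapfunc(a, 'argmax', axis=axis, out=out, **kwds)
    return bound(*args, **kwds)
ValueError: attempt to get argmax of an empty sequence
```

```bash
sed -i 's/^yel=.*/yel=lambda h,s,v:(h>24)\&(h<55)\&(s>70)\&(v>100)/; s/^blk=.*/blk=lambda h,s,v:(v<62)/' h.py
python3 - <<'E'
from h import *
S=cap('side');T=cap('top')
a=cv2.resize(T['img'][172:232,170:290],None,fx=6,fy=6,interpolation=2)
q=cv2.resize(S['img'][180:240,290:350],(240,240),interpolation=2); q2=cv2.resize(T['img'][160:220,310:370],(240,240),interpolation=2)
q3=cv2.resize(S['img'][95:145,195:245],(240,240),interpolation=2)
save(np.vstack([a,np.hstack([q,q2,q3])]),'crop.png')
def t(name,fn):
    try: print(name,fn())
    except Exception as e: print(name,'ERR',e)
def vial():
    ys=blob(S,yel,(290,180,350,245)); yt=blob(T,yel,(320,160,360,220)); return tri(S,ys[0],T,yt[0]),ys[3],yt[3]
def knob():
    ks=blob(S,blk,(200,103,224,126)); kt=blob(T,blk,(184,184,202,206)); return tri(S,ks[0],T,kt[0]),ks[0],ks[3],kt[0],kt[3]
def lev():
    b=blob(T,red,(320,160,360,220)); bb=blob(T,lambda h,s,v:red(h,s,v)|yel(h,s,v)|(v<60),(320,160,360,220))
    a=onz(T,bb[0]-25*bb[1],.027)-onz(T,bb[0]+25*bb[1],.027)
    return b[0],b[3],bb[0],bb[2],onz(T,bb[2][0],.026),np.degrees(np.arctan2(a[1],a[0]))
def tray():
    tr=blob(T,lambda h,s,v:(s<60)&(v>140),(205,182,275,228)); return tr,[onz(T,tr[0]+k*tr[1],.05) for k in(-30,30)]
t('vial',vial);t('knob',knob);t('lev',lev);t('tray',tray)
print(S['img'][117,211],T['img'][195,193],T['img'][195,192])
E
```

```text
vial ((array([ 0.53129049, -0.43161845,  0.01986883]), np.float64(0.004470008216946976)), np.int32(56), np.int32(16))
knob ((array([0.50737507, 0.09649314, 0.07987214]), np.float64(0.0005209527305142708)), array([211.20430108, 114.69892473]), np.int32(93), array([191.38461538, 193.38461538]), np.int32(13))
lev (array([343.22222222, 201.85185185]), np.int32(54), array([343.22222222, 201.85185185]), ((344.8500061035156, 203.55003356933594), (14.230247497558594, 7.589465618133545), 71.56504821777344), array([ 0.46785561, -0.44795902,  0.026     ]), np.float64(-2.0651241009487133))
tray ((array([239.27834612, 200.74936061]), array([0.9983583 , 0.05727647], dtype=float32), ((239.5, 203.0), (42.0, 69.0), 90.0), np.int32(2346)), [array([0.49002595, 0.03752934, 0.05      ]), array([ 0.47394878, -0.17431825,  0.05      ])])
[32 34 35] [94 94 99] [67 67 73]
```

View pics/crop.png

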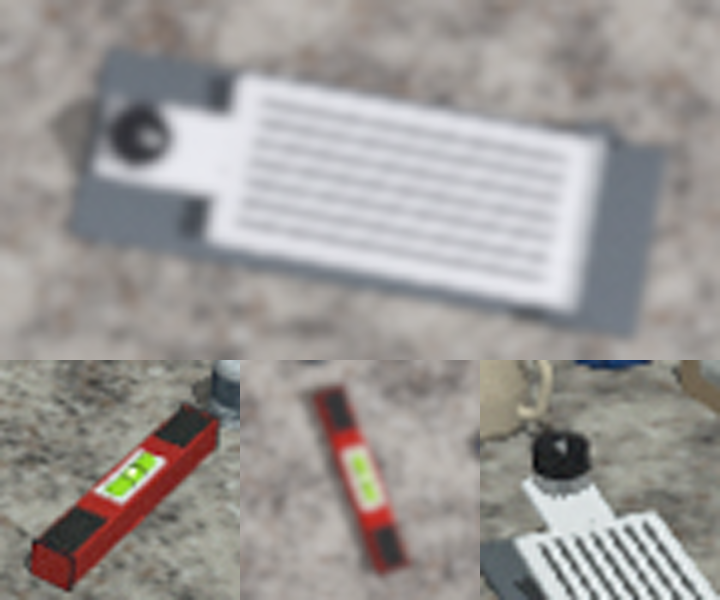

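The crop shows the red level with black pads and the yellow-green vial at top (340.5,189.5) and side (322.7,209). The tray body corners in the top view are (210,184.2), (270.8,195), (266.3,223.3), (205,212.3), and the knob is at (193.3,194.5).

```bash
python3 - <<'E'
from h import *
S=cap('side');T=cap('top')
print('vial',tri(S,(322.7,209),T,(340.5,189.5)))
a,b=onz(T,(332,167),.026),onz(T,(347.5,212),.026); d=a-b; print('top ends',a,b,np.linalg.norm(d),np.degrees(np.arctan2(d[1],d[0])))
a,b=onz(S,(340,193.8),.026),onz(S,(302.5,227.5),.026); d=a-b; print('side ends',a,b,np.linalg.norm(d),np.degrees(np.arctan2(d[1],d[0])))
k=onz(T,(193.3,194.5),.075); print('knob',k, tri(S,(211.5,113),T,(193.3,194.5)))
h=onz(T,(268.5,209.2),.044); f=onz(T,(207.5,198.3),.056)
d=(f-h)[:2]; print('hinge edge',h,f,np.linalg.norm(d),np.degrees(np.arctan2(d[1],d[0])))
d=(k-h)[:2];u=d/np.linalg.norm(d);print(np.linalg.norm(d),np.degrees(np.arctan2(d[1],d[0])), 'spot from knob', k[:2]-u*.165)
print('tin',onz(T,(330,153),.05))
s=r.sense();print(s['time_s'])
E
```

```text
vial (array([ 0.52129319, -0.43632489,  0.02425025]), np.float64(0.004119113516276697))
top ends [ 0.60294336 -0.4076244   0.026     ] [ 0.43714433 -0.45597808  0.026     ] 0.17270610177202206 16.25881474787802
side ends [ 0.60190234 -0.41562367  0.026     ] [ 0.43576865 -0.46496763  0.026     ] 0.1733067463014306 16.542136527695263
knob [0.50377932 0.09064013 0.075     ] (array([0.50309754, 0.08784707, 0.09002649]), np.float64(0.0030527033300083353))
hinge edge [ 0.45066402 -0.17139885  0.044     ] [0.49198116 0.04332865 0.056     ] 0.2186664232110971 79.10845548558443
0.2673680228001588 78.5413977278321 spot from knob [ 0.47100044 -0.07107117]
tin [ 0.64986958 -0.39821456  0.05      ]
0.4
```

```bash
cat >> h.py <<'E'
from scipy.spatial.transform import Rotation as Ro
def Rt(yaw):
    c,s=np.cos(np.radians(yaw)),np.sin(np.radians(yaw)); return np.array([[c,s,0],[s,-c,0],[0,0,-1.]])
def plan(*wps,start=None):
    s=r.sense(); p,R=np.array(s['tcp_pos']),np.array(s['ee_rot'])
    if start: p,R=np.array(start[:3]),Rt(start[3])
    for w in wps:
        T=Rt(w[3]); print('xyz',np.round(R.T@(np.array(w[:3])-p)*1000,1).tolist(),'ang',np.round(Ro.from_matrix(R.T@T).as_rotvec(),3).tolist()); p,R=np.array(w[:3]),T
E
python3 -c "
from h import *
plan((.42,.40,.25,-83),(.52,0,.25,-130),(.52,-.434,.15,-163.6))"
```

```text
xyz [317.4, 139.4, -2.6] ang [0.0, -0.0, 1.218]
xyz [409.2, -50.5, 0.0] ang [0.0, 0.0, 0.82]
xyz [332.5, -279.0, 100.0] ang [0.0, 0.0, 0.586]
```

move_arm(series=[{"grip": 1, "xyz": [317, 139, -3], "angular": [0, 0, 1.218]}, {"grip": 1, "xyz": [317, 139, -3], "angular": [0, 0, 1.218]}, {"grip": 1, "xyz": [317, 139, -3], "angular": [0, 0, 1.218]}, {"grip": 1, "xyz": [317, 139, -3], "angular": [0, 0, 1.218]}, {"grip": 1, "xyz": [317, 139, -3], "angular": [0, 0, 1.218]}, {"grip": 1, "xyz": [317, 139, -3], "angular": [0, 0, 1.218]}, {"grip": 1, "xyz": [317, 139, -3], "angular": [0, 0, 1.218]}, {"grip": 1, "xyz": [317, 139, -3], "angular": [0, 0, 1.218]}, {"grip": 1, "xyz": [317, 139, -3], "angular": [0, 0, 1.218]}, {"grip": 1, "xyz": [317, 139, -3], "angular": [0, 0, 1.218]}])

```text
time_s: 1.4
tcp_pos: [0.4196, 0.4007, 0.2506]
ee_rot: [[0.124, -0.992, -0.0], [-0.992, -0.124, 0.0], [-0.0, 0.0, -1.0]]
wrist_force: [0.2, 0.1, -0.7]
gripper_width: 0.998
gripper_force: 0.0
```

move_arm(series=[{"grip": 1, "xyz": [409, -50, 0], "angular": [0, 0, 0.82]}, {"grip": 1, "xyz": [409, -50, 0], "angular": [0, 0, 0.82]}, {"grip": 1, "xyz": [409, -50, 0], "angular": [0, 0, 0.82]}, {"grip": 1, "xyz": [409, -50, 0], "angular": [0, 0, 0.82]}, {"grip": 1, "xyz": [409, -50, 0], "angular": [0, 0, 0.82]}, {"grip": 1, "xyz": [409, -50, 0], "angular": [0, 0, 0.82]}, {"grip": 1, "xyz": [409, -50, 0], "angular": [0, 0, 0.82]}, {"grip": 1, "xyz": [409, -50, 0], "angular": [0, 0, 0.82]}, {"grip": 1, "xyz": [409, -50, 0], "angular": [0, 0, 0.82]}, {"grip": 1, "xyz": [409, -50, 0], "angular": [0, 0, 0.82]}])

```text
time_s: 2.4
tcp_pos: [0.5193, 0.0, 0.2505]
ee_rot: [[-0.643, -0.766, -0.0], [-0.766, 0.643, 0.0], [0.0, 0.0, -1.0]]
wrist_force: [-0.5, 0.9, 0.1]
gripper_width: 1.0
gripper_force: 0.0
```

move_arm(series=[{"grip": 1, "xyz": [332, -279, 100], "angular": [0, 0, 0.586]}, {"grip": 1, "xyz": [332, -279, 100], "angular": [0, 0, 0.586]}, {"grip": 1, "xyz": [332, -279, 100], "angular": [0, 0, 0.586]}, {"grip": 1, "xyz": [332, -279, 100], "angular": [0, 0, 0.586]}, {"grip": 1, "xyz": [332, -279, 100], "angular": [0, 0, 0.586]}, {"grip": 1, "xyz": [332, -279, 100], "angular": [0, 0, 0.586]}, {"grip": 1, "xyz": [332, -279, 100], "angular": [0, 0, 0.586]}, {"grip": 1, "xyz": [332, -279, 100], "angular": [0, 0, 0.586]}, {"grip": 1, "xyz": [332, -279, 100], "angular": [0, 0, 0.586]}, {"grip": 1, "xyz": [332, -279, 100], "angular": [0, 0, 0.586]}])

```text
time_s: 3.4
tcp_pos: [0.5195, -0.435, 0.1475]
ee_rot: [[-0.959, -0.282, -0.003], [-0.282, 0.959, 0.001], [0.002, 0.002, -1.0]]
wrist_force: [0.3, 0.5, -0.5]
gripper_width: 0.997
gripper_force: 0.0
```

```bash
python3 - <<'E'
from h import *
S=cap('side'); save(np.hstack([cv2.resize(S['img'][130:280,220:420],(800,600))]),'app.png')
s=r.sense(); print(s['time_s'],s['tcp_pos'],s['joints'],s['wrist_force'])
plan((.52,-.435,.021,-163.6))
E
```

```text
3.45 [ 0.51984572 -0.43298515  0.14845061] [-2.61370431e+01  3.13779556e+01  1.06062216e+00 -2.18668450e-02
 -5.98438017e+01 -4.74115965e+01] [0.87840925 0.51728475 0.88893876]
xyz [0.2, -2.2, 127.4] ang [0.002, -0.002, 0.001]
```

View pics/app.png

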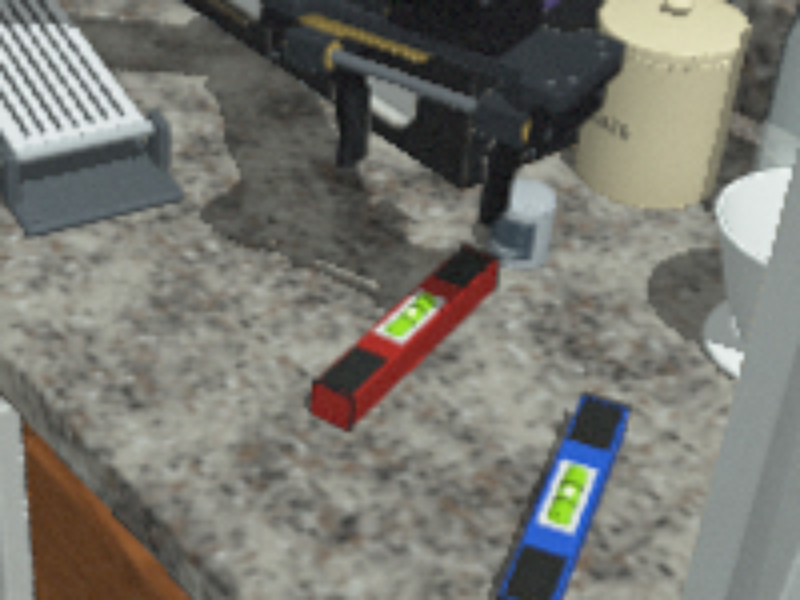

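The gripper hovers over the red level with its fingers straddling it, the tin clear at (525,225). I descend until the tips are 6 mm above the worktop.

move_arm(series=[{"grip": 1, "xyz": [0, -2, 40], "angular": [0, 0, 0]}, {"grip": 1, "xyz": [0, -2, 80], "angular": [0, 0, 0]}, {"grip": 1, "xyz": [0, -2, 105], "angular": [0, 0, 0]}, {"grip": 1, "xyz": [0, -2, 118], "angular": [0, 0, 0]}, {"grip": 1, "xyz": [0, -2, 118], "angular": [0, 0, 0]}, {"grip": 0, "xyz": [0, -2, 118], "angular": [0, 0, 0]}, {"grip": 0, "xyz": [0, -2, 118], "angular": [0, 0, 0]}, {"grip": 0, "xyz": [0, -2, 118], "angular": [0, 0, 0]}, {"grip": 0, "xyz": [0, -2, 118], "angular": [0, 0, 0]}, {"grip": 0, "xyz": [0, -2, 118], "angular": [0, 0, 0]}])

```text
time_s: 4.45
tcp_pos: [0.5202, -0.4351, 0.0332]
ee_rot: [[-0.959, -0.283, 0.001], [-0.283, 0.959, -0.0], [-0.001, -0.001, -1.0]]
wrist_force: [0.2, 0.6, -0.0]
gripper_width: 0.632
gripper_force: 0.0
```

move_arm(series=[{"grip": 0, "xyz": [0, 0, 0], "angular": [0, 0, 0]}, {"grip": 0, "xyz": [0, 0, 0], "angular": [0, 0, 0]}, {"grip": 0, "xyz": [0, 0, 0], "angular": [0, 0, 0]}, {"grip": 0, "xyz": [0, 0, -30], "angular": [0, 0, 0]}, {"grip": 0, "xyz": [0, 0, -70], "angular": [0, 0, 0]}, {"grip": 0, "xyz": [0, 0, -110], "angular": [0, 0, 0]}, {"grip": 0, "xyz": [0, 0, -140], "angular": [0, 0, 0]}, {"grip": 0, "xyz": [0, 0, -140], "angular": [0, 0, 0]}])

```text
time_s: 5.25
tcp_pos: [0.5221, -0.4363, 0.1778]
ee_rot: [[-0.959, -0.283, 0.008], [-0.283, 0.959, -0.005], [-0.006, -0.008, -1.0]]
wrist_force: [0.2, -1.0, -2.6]
gripper_width: 0.324
gripper_force: 29.9
```

```bash
python3 - <<'E'
from h import *
S=cap('side'); T=cap('top'); save(np.hstack([cv2.resize(S['img'][90:290,220:420],(400,400)),cv2.resize(T['img'][110:230,290:410],(400,400))]),'grasp.png')
s=r.sense(); print(s['time_s'],s['tcp_pos'],s['gripper_width'],s['gripper_force'],s['wrist_force'])
E
```

```text
5.35 [ 0.51957047 -0.43426216  0.17177793] 0.3179729440937005 29.94344651699066 [-0.67403487  0.16673254 -3.4240548 ]
```

View pics/grasp.png

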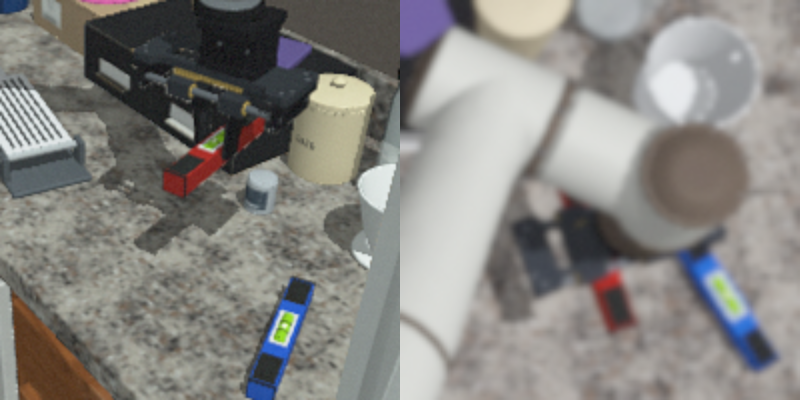

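The level is held squarely in the middle, with the tin untouched. Now I carry it to the tray.

```bash
python3 - <<'E'
from h import *
plan((.471,-.071,.20,-101.2))
E
```

```text
xyz [-55.9, 362.2, -27.6] ang [0.001, 0.001, -1.089]
```

move_arm(series=[{"grip": 0, "xyz": [-56, 362, -28], "angular": [0, 0, -1.089]}, {"grip": 0, "xyz": [-56, 362, -28], "angular": [0, 0, -1.089]}, {"grip": 0, "xyz": [-56, 362, -28], "angular": [0, 0, -1.089]}, {"grip": 0, "xyz": [-56, 362, -28], "angular": [0, 0, -1.089]}, {"grip": 0, "xyz": [-56, 362, -28], "angular": [0, 0, -1.089]}, {"grip": 0, "xyz": [-56, 362, -28], "angular": [0, 0, -1.089]}, {"grip": 0, "xyz": [-56, 362, -28], "angular": [0, 0, -1.089]}, {"grip": 0, "xyz": [-56, 362, -28], "angular": [0, 0, -1.089]}, {"grip": 0, "xyz": [-56, 362, -28], "angular": [0, 0, -1.089]}, {"grip": 0, "xyz": [-56, 362, -28], "angular": [0, 0, -1.089]}])

```text
time_s: 6.35
tcp_pos: [0.4704, -0.0717, 0.1989]
ee_rot: [[-0.194, -0.981, -0.004], [-0.981, 0.194, -0.0], [0.001, 0.004, -1.0]]
wrist_force: [-0.2, -0.7, -2.8]
gripper_width: 0.318
gripper_force: 29.9
```

```bash
python3 - <<'E'
from h import *
S=cap('side'); T=cap('top'); save(np.hstack([cv2.resize(S['img'][80:200,180:300],(400,400)),cv2.resize(T['img'][150:250,180:280],(400,400))]),'over.png')
s=r.sense(); print(s['time_s'],s['tcp_pos'],s['gripper_width'],s['joints'])
# axis line of the tray in the side view for check
for z in(.044,): print(proj(S,(.471,-.071,z)),proj(T,(.471,-.071,z)))
plan((.471,-.071,.084,-101.2))
E
```

```text
6.45 [ 0.47081412 -0.07258826  0.19931411] 0.3199575470510689 [ 1.08289233e+01  1.01811427e+01 -2.38081323e+01 -1.20403897e-02
 -5.61681142e+01 -2.20933649e+01]
[228.52679574 148.36304881] [240.12174868 204.01157938]
xyz [-1.7, -0.2, 115.3] ang [0.003, -0.001, -0.001]
```

View pics/over.png

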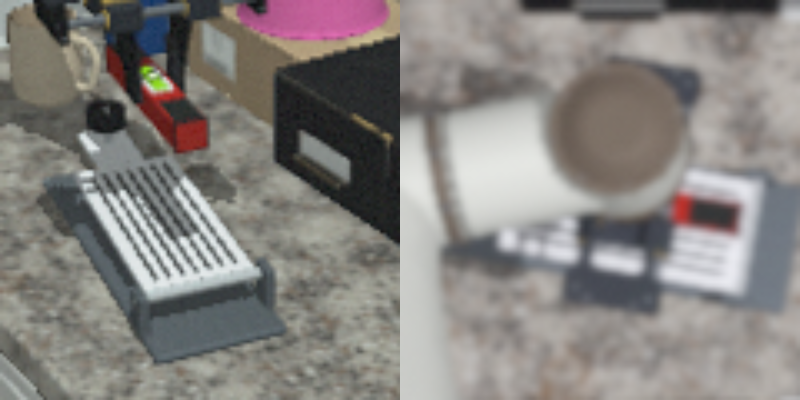

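The level hangs above the tray, aligned with its ribs. I lower it with the tray's 0.055 rad tilt.

move_arm(series=[{"grip": 0, "xyz": [-2, 0, 40], "angular": [0, -0.055, 0]}, {"grip": 0, "xyz": [-2, 0, 75], "angular": [0, -0.055, 0]}, {"grip": 0, "xyz": [-2, 0, 95], "angular": [0, -0.055, 0]}, {"grip": 0, "xyz": [-2, 0, 108], "angular": [0, -0.055, 0]}, {"grip": 0, "xyz": [-2, 0, 112], "angular": [0, -0.055, 0]}, {"grip": 0, "xyz": [-2, 0, 115], "angular": [0, -0.055, 0]}, {"grip": 0, "xyz": [-2, 0, 115], "angular": [0, -0.055, 0]}, {"grip": 0, "xyz": [-2, 0, 115], "angular": [0, -0.055, 0]}])

```text
time_s: 7.25
tcp_pos: [0.4713, -0.0707, 0.0862]
ee_rot: [[-0.194, -0.981, 0.01], [-0.98, 0.194, 0.053], [-0.054, 0.001, -0.999]]
wrist_force: [-3.5, -1.6, 2.5]
gripper_width: 0.317
gripper_force: 30.0
```

move_arm(series=[{"grip": 0, "xyz": [0, 0, 1], "angular": [0, 0, 0]}, {"grip": 0, "xyz": [0, 0, 2], "angular": [0, 0, 0]}, {"grip": 0, "xyz": [0, 0, 3], "angular": [0, 0, 0]}, {"grip": 0, "xyz": [0, 0, 3], "angular": [0, 0, 0]}, {"grip": 0, "xyz": [0, 0, 3], "angular": [0, 0, 0]}])

```text
time_s: 7.75
tcp_pos: [0.4718, -0.0699, 0.0833]
ee_rot: [[-0.193, -0.981, 0.011], [-0.98, 0.193, 0.054], [-0.055, -0.0, -0.999]]
wrist_force: [-3.8, -1.0, 6.3]
gripper_width: 0.316
gripper_force: 30.0
```

move_arm(series=[{"grip": 0.7, "xyz": [0, 0, -2], "angular": [0, 0, 0]}, {"grip": 0.7, "xyz": [0, 0, -2], "angular": [0, 0, 0]}, {"grip": 0.7, "xyz": [0, 0, -2], "angular": [0, 0, 0]}, {"grip": 0.7, "xyz": [0, 0, -2], "angular": [0, 0, 0]}, {"grip": 0.7, "xyz": [0, 0, -2], "angular": [0, 0, 0]}, {"grip": 0.7, "xyz": [0, 0, -20], "angular": [0, 0.055, 0]}, {"grip": 0.7, "xyz": [0, 0, -55], "angular": [0, 0.055, 0]}, {"grip": 0.7, "xyz": [0, 0, -95], "angular": [0, 0.055, 0]}, {"grip": 0.7, "xyz": [0, 0, -95], "angular": [0, 0.055, 0]}])

```text
time_s: 8.65
tcp_pos: [0.4745, -0.0746, 0.1827]
ee_rot: [[-0.192, -0.981, 0.012], [-0.981, 0.192, 0.0], [-0.003, -0.012, -1.0]]
wrist_force: [-0.3, -0.3, -0.1]
gripper_width: 0.7
gripper_force: 0.0
```

```bash
python3 - <<'E'
from h import *
S=cap('side'); save(cv2.resize(S['img'][80:200,170:330],(800,600),interpolation=2),'placed.png')
s=r.sense(); print(s['time_s'],s['tcp_pos'],s['gripper_width'],s['wrist_force'])
ys=blob(S,yel,(200,110,270,180)); v=onz(S,ys[0],.077); print('vial',ys[0],v,'spot px',proj(S,(.471,-.071,.077)))
u=np.array([np.cos(np.radians(78.8)),np.sin(np.radians(78.8))])
print('pad',v[:2]+u*.065)
E
```

```text
8.7 [ 0.47264958 -0.07453535  0.18004073] 0.6999230792124204 [-0.84421636  0.06847646  0.56681399]
vial [227.65714286 138.42857143] [ 0.47061432 -0.06982741  0.077     ] spot px [227.97375214 138.5478509 ]
pad [ 0.48323955 -0.00606532]
```

View pics/placed.png

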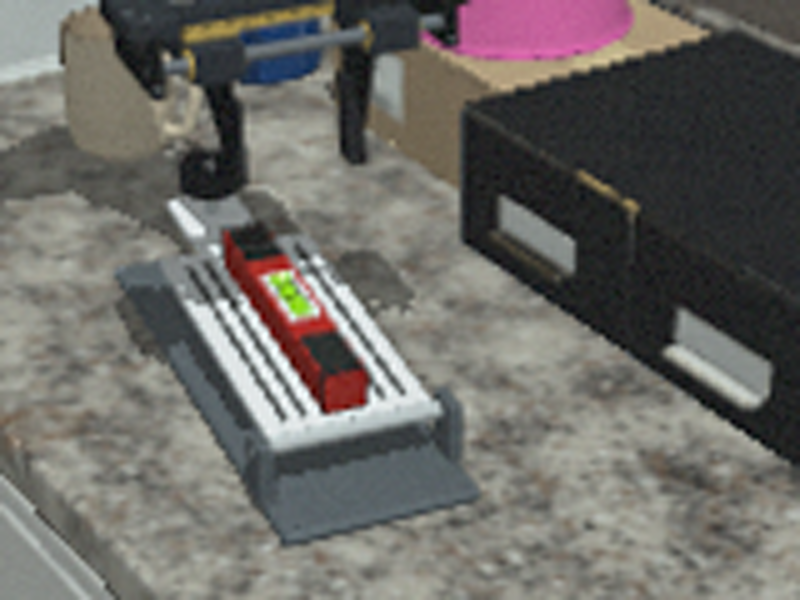

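The level lies along the middle of the tray, vial at side pixel (227.7,138.4), within 2 mm of the spot. Next I close the fingers and press the foot-side pad.

```bash
python3 -c "
from h import *
plan((.483,-.006,.115,-101.2),start=(.4725,-.0742,.1805,-101.2))"
```

```text
xyz [-68.9, 2.9, 65.5] ang [0.0, 0.0, 0.0]
```

move_arm(series=[{"grip": 0, "xyz": [-40, 2, 0], "angular": [0, 0, 0]}, {"grip": 0, "xyz": [-69, 3, 0], "angular": [0, 0, 0]}, {"grip": 0, "xyz": [-69, 3, 0], "angular": [0, 0, 0]}, {"grip": 0, "xyz": [-69, 3, 0], "angular": [0, 0, 0]}, {"grip": 0, "xyz": [-69, 3, 0], "angular": [0, 0, 0]}, {"grip": 0, "xyz": [-69, 3, 30], "angular": [0, 0, 0]}, {"grip": 0, "xyz": [-69, 3, 60], "angular": [0, 0, 0]}, {"grip": 0, "xyz": [-69, 3, 65], "angular": [0, 0, 0]}, {"grip": 0, "xyz": [-69, 3, 65], "angular": [0, 0, 0]}])

```text
time_s: 9.6
tcp_pos: [0.4807, -0.0074, 0.1118]
ee_rot: [[-0.195, -0.981, -0.002], [-0.981, 0.195, -0.001], [0.002, 0.002, -1.0]]
wrist_force: [-0.3, 0.1, 0.2]
gripper_width: 0.02
gripper_force: 0.0
```

move_arm(series=[{"grip": 0, "xyz": [0, 0, 5], "angular": [0, 0, 0]}, {"grip": 0, "xyz": [0, 0, 10], "angular": [0, 0, 0]}, {"grip": 0, "xyz": [0, 0, 15], "angular": [0, 0, 0]}, {"grip": 0, "xyz": [0, 0, 18], "angular": [0, 0, 0]}, {"grip": 0, "xyz": [0, 0, 18], "angular": [0, 0, 0]}])

```text
time_s: 10.1
tcp_pos: [0.4824, -0.006, 0.0949]
ee_rot: [[-0.193, -0.981, 0.003], [-0.981, 0.193, 0.001], [-0.001, -0.002, -1.0]]
wrist_force: [1.3, 2.1, 4.0]
gripper_width: 0.003
gripper_force: 1.8
```

move_arm(series=[{"grip": 0, "xyz": [0, 0, 2], "angular": [0, 0, 0]}, {"grip": 0, "xyz": [0, 0, 3], "angular": [0, 0, 0]}, {"grip": 0, "xyz": [0, 0, 3], "angular": [0, 0, 0]}])

```text
time_s: 10.4
tcp_pos: [0.4824, -0.006, 0.0926]
ee_rot: [[-0.193, -0.981, 0.003], [-0.981, 0.193, 0.001], [-0.001, -0.003, -1.0]]
wrist_force: [0.1, 4.3, 9.5]
gripper_width: 0.007
gripper_force: 4.3
```

move_arm(series=[{"grip": 0, "xyz": [0, 0, 1], "angular": [0, 0, 0]}, {"grip": 0, "xyz": [0, 0, 2], "angular": [0, 0, 0]}, {"grip": 0, "xyz": [0, 0, 2], "angular": [0, 0, 0]}, {"grip": 0, "xyz": [0, 0, 2], "angular": [0, 0, 0]}, {"grip": 0, "xyz": [0, 0, 2], "angular": [0, 0, 0]}, {"grip": 0, "xyz": [0, 0, 2], "angular": [0, 0, 0]}, {"grip": 0, "xyz": [0, 0, 2], "angular": [0, 0, 0]}, {"grip": 0, "xyz": [0, 0, 2], "angular": [0, 0, 0]}, {"grip": 0, "xyz": [0, 0, 2], "angular": [0, 0, 0]}])

```text
time_s: 11.3
tcp_pos: [0.4824, -0.0059, 0.0922]
ee_rot: [[-0.192, -0.981, 0.003], [-0.981, 0.192, 0.0], [-0.001, -0.003, -1.0]]
wrist_force: [-4.2, 5.4, 20.7]
gripper_width: 0.004
gripper_force: 10.4
```

```bash
cat >> h.py <<'E'
U=np.array([np.cos(np.radians(78.8)),np.sin(np.radians(78.8)),0]); W=np.array([U[1],-U[0],0])
def rect(img,d,C,u,w,hx=35,hy=16,k=8):
    px=[(-hx,-hy),(hx,-hy),(hx,hy),(-hx,hy)]
    src=np.float32([proj(d,np.array(C)+a/1000*u+b/1000*w) for a,b in px]); dst=np.float32([((a+hx)*k,(b+hy)*k) for a,b in px])
    return cv2.warpPerspective(img,cv2.getPerspectiveTransform(src,dst),(2*hx*k,2*hy*k),flags=cv2.INTER_CUBIC)
def vials(n,C):
    ims=[cap('side') for _ in range(n)]; d=ims[0]; m=np.mean([i['img'].astype(float) for i in ims],0).astype(np.uint8)
    return d,m,rect(m,d,C,U,W)
E
python3 - <<'E'
from h import *
d,m,a=vials(4,(.4706,-.0698,.071))
# blue reference level
ys=blob(d,yel,(330,220,390,295)); v=onz(d,ys[0],.027); bl=blob(d,lambda h,s,v:(h>105)&(h<128)&(s>150)&(v>100),(330,220,390,295))
p,q=onz(d,bl[0]-20*bl[1],.026),onz(d,bl[0]+20*bl[1],.026); u=(q-p)/np.linalg.norm(q-p); u*=np.sign(u[1]); w=np.array([u[1],-u[0],0])
b=rect(m,d,v,u,w); save(np.vstack([a,b]),'vial1.png')
s=r.sense(); print(s['time_s'],s['tcp_pos'],s['wrist_force'],a.shape)
for im in(a,b):
    g=im[108:148].mean(0); print([tuple(int(x) for x in g[i:i+16].mean(0)) for i in range(0,560,16)])
E
```

```text
11.5 [ 0.48240633 -0.00593982  0.09221032] [-4.40207084  5.69429768 20.17970511] (256, 560, 3)
[(174, 55, 53), (174, 73, 73), (179, 100, 97), (186, 126, 122), (190, 154, 141), (184, 183, 140), (166, 201, 108), (145, 208, 59), (132, 213, 21), (133, 217, 14), (143, 220, 32), (155, 223, 59), (170, 228, 84), (186, 233, 106), (197, 235, 125), (199, 232, 132), (193, 228, 126), (185, 227, 115), (174, 227, 97), (160, 224, 68), (145, 216, 43), (133, 202, 34), (123, 185, 35), (112, 170, 34), (108, 166, 33), (116, 176, 34), (129, 199, 35), (141, 215, 38), (149, 213, 44), (153, 189, 51), (153, 154, 54), (155, 109, 48), (156, 65, 38), (159, 41, 31), (160, 37, 31)]
[(41, 95, 204), (38, 92, 204), (60, 104, 206), (120, 144, 214), (187, 200, 223), (204, 222, 188), (161, 207, 94), (136, 203, 34), (135, 203, 30), (136, 199, 35), (145, 213, 39), (152, 223, 41), (152, 224, 40), (149, 220, 38), (136, 204, 35), (120, 176, 39), (131, 179, 71), (181, 218, 131), (224, 242, 190), (238, 246, 219), (218, 237, 184), (165, 209, 97), (116, 169, 39), (110, 165, 32), (135, 201, 37), (150, 222, 39), (148, 219, 36), (147, 218, 31), (152, 220, 44), (164, 221, 92), (166, 206, 152), (114, 150, 199), (47, 95, 211), (32, 86, 206), (42, 94, 203)]
```

View pics/vial1.png

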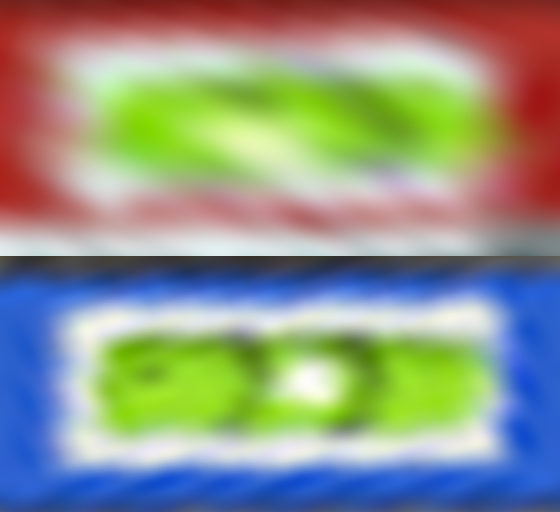

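The bubble in the red vial sits at about x=250 in the rectified crop while the lines centre around 335, i.e. about 11 mm to the hinge side (slope ≈0.02). The reference blue level shows its bubble centred at 312. The foot must rise by about 2 rad of knob. Next I lift off and locate the knob.

move_arm(series=[{"grip": 0, "xyz": [0, 0, -20], "angular": [0, 0, 0]}, {"grip": 0, "xyz": [0, 0, -60], "angular": [0, 0, 0]}, {"grip": 0.75, "xyz": [0, 0, -90], "angular": [0, 0, 0]}, {"grip": 0.75, "xyz": [0, 0, -90], "angular": [0, 0, 0]}])

```text
time_s: 11.9
tcp_pos: [0.4826, -0.0066, 0.1828]
ee_rot: [[-0.193, -0.981, 0.006], [-0.981, 0.193, 0.001], [-0.002, -0.006, -1.0]]
wrist_force: [-0.5, 0.6, 0.2]
gripper_width: 0.109
gripper_force: 0.0
```

```bash
python3 - <<'E'
from h import *
S=cap('side'); s=r.sense(); print(s['time_s'],s['tcp_pos'],s['gripper_width'],s['joints'][5])
for box in((200,100,222,123),):
    k=blob(S,blk,box); h=cv2.boundingRect(np.argwhere(np.ones((1,1)))[:, ::-1].astype(np.float32)); print(k[0],k[2],k[3])
for z in(.06,.065,.07,.075,.08,.085,.09): print(z,proj(S,(.5035,.0895,z)).round(1))
g=S['img'][100:124,211].astype(int).mean(1); print(g.astype(int))
print(S['img'][114,200:224].mean(1).astype(int))
plan((.5037,.0895,.14,-101.2))
E
```

```text
11.95 [ 0.48108559 -0.00675556  0.18056416] 0.15426357297071264 -29.785573303598092
[211.33333333 114.57843137] ((211.5, 114.5), (9.0, 11.0), 90.0) 102
0.06 [211.6 121.4]
0.065 [211.5 120. ]
0.07 [211.3 118.6]
0.075 [211.2 117.1]
0.08 [211.1 115.7]
0.085 [211.  114.3]
0.09 [210.9 112.9]
[112 110 142 131 115 125 121 112 123 101  51  33  82  61  33  26  27  30
  29  22 102 114 116 133]
[ 92  96  98  91  88  74  27  24  35  33  34  33  51  31  29  24  30  54
  92 104 141 141 136 143]
xyz [-98.8, -3.4, 40.7] ang [-0.002, 0.001, 0.0]
```

move_arm(series=[{"grip": 0.85, "xyz": [-50, -2, 0], "angular": [0, 0, 0]}, {"grip": 0.85, "xyz": [-99, -3, 0], "angular": [0, 0, 0]}, {"grip": 0.85, "xyz": [-99, -3, 0], "angular": [0, 0, 0]}, {"grip": 0.85, "xyz": [-99, -3, 30], "angular": [0, 0, 0]}, {"grip": 0.85, "xyz": [-99, -3, 55], "angular": [0, 0, 0]}, {"grip": 0.85, "xyz": [-99, -3, 70], "angular": [0, 0, 0]}, {"grip": 0.85, "xyz": [-99, -3, 79], "angular": [0, 0, 0]}, {"grip": 0.85, "xyz": [-99, -3, 79], "angular": [0, 0, 0]}])

```text
time_s: 12.75
tcp_pos: [0.5017, 0.0889, 0.0983]
ee_rot: [[-0.194, -0.981, -0.005], [-0.981, 0.195, -0.002], [0.003, 0.005, -1.0]]
wrist_force: [-0.4, 0.6, 0.5]
gripper_width: 0.825
gripper_force: 0.0
```

move_arm(series=[{"grip": 0.2, "xyz": [0, 0, 0], "angular": [0, 0, 0]}, {"grip": 0.2, "xyz": [0, 0, 0], "angular": [0, 0, 0]}, {"grip": 0.2, "xyz": [0, 0, 0], "angular": [0, 0, 0]}, {"grip": 0.2, "xyz": [0, 0, 0], "angular": [0, 0, 0]}, {"grip": 0.2, "xyz": [0, 0, 0], "angular": [0, 0, 0]}, {"grip": 0.2, "xyz": [0, 0, 0], "angular": [0, 0, 0]}, {"grip": 0.2, "xyz": [0, 0, 0], "angular": [0, 0, 0]}])

```text
time_s: 13.45
tcp_pos: [0.5043, 0.09, 0.1008]
ee_rot: [[-0.193, -0.981, 0.002], [-0.981, 0.193, 0.0], [-0.001, -0.002, -1.0]]
wrist_force: [4.4, -1.8, 0.1]
gripper_width: 0.407
gripper_force: 30.0
```

```bash
python3 - <<'E'
from h import *
S=cap('side'); save(cv2.resize(S['img'][75:165,165:285],(800,600),interpolation=2),'knob.png')
s=r.sense(); print(s['time_s'],s['tcp_pos'],s['gripper_width']*87,s['gripper_force'],s['wrist_force'],s['joints'])
E
```

```text
13.5 [0.50432717 0.09006065 0.1008518 ] 35.52845923930536 29.99384254217148 [ 3.51892909 -1.39845394 -0.04890654] [ 28.32397784  20.4604998  -26.37635864   0.06052473 -43.05244397
 -39.52567175]
```

View pics/knob.png

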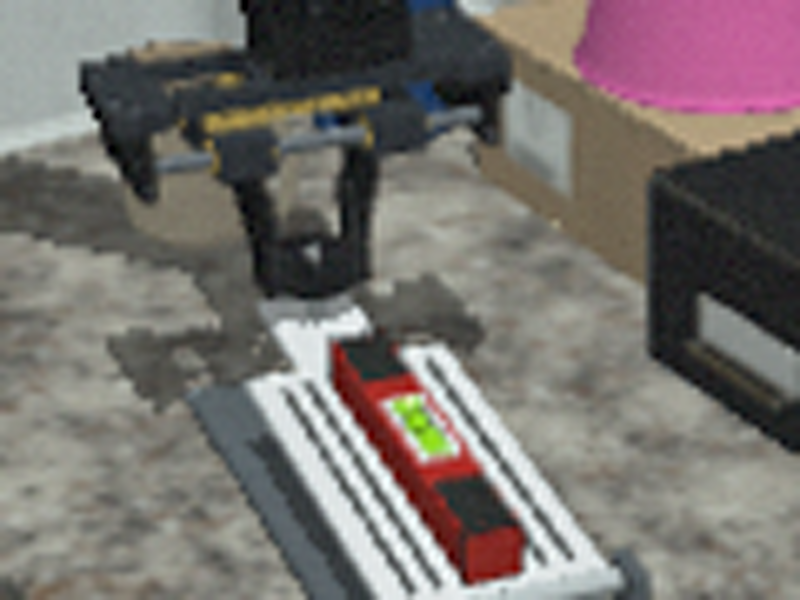

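The fingers hold the knob across the tongue (crop 310,260), the mug clear. I turn counter-clockwise and rise with the knob.

move_arm(series=[{"grip": 0.2, "xyz": [0, 0, -0.3], "angular": [0, 0, -0.12]}, {"grip": 0.2, "xyz": [0, 0, -0.6], "angular": [0, 0, -0.24]}, {"grip": 0.2, "xyz": [0, 0, -0.9], "angular": [0, 0, -0.36]}, {"grip": 0.2, "xyz": [0, 0, -1.2], "angular": [0, 0, -0.48]}, {"grip": 0.2, "xyz": [0, 0, -1.5], "angular": [0, 0, -0.6]}, {"grip": 0.2, "xyz": [0, 0, -1.8], "angular": [0, 0, -0.72]}, {"grip": 0.2, "xyz": [0, 0, -2.1], "angular": [0, 0, -0.84]}, {"grip": 0.2, "xyz": [0, 0, -2.4], "angular": [0, 0, -0.96]}, {"grip": 0.2, "xyz": [0, 0, -2.7], "angular": [0, 0, -1.08]}, {"grip": 0.2, "xyz": [0, 0, -3], "angular": [0, 0, -1.2]}])

```text
time_s: 14.5
tcp_pos: [0.5044, 0.0899, 0.1039]
ee_rot: [[0.847, -0.532, 0.002], [-0.532, -0.847, -0.0], [0.002, -0.001, -1.0]]
wrist_force: [3.3, -2.0, -0.2]
gripper_width: 0.409
gripper_force: 30.0
```

move_arm(series=[{"grip": 0.2, "xyz": [0, 0, -0.3], "angular": [0, 0, -0.12]}, {"grip": 0.2, "xyz": [0, 0, -0.6], "angular": [0, 0, -0.24]}, {"grip": 0.2, "xyz": [0, 0, -0.9], "angular": [0, 0, -0.36]}, {"grip": 0.2, "xyz": [0, 0, -1.2], "angular": [0, 0, -0.48]}, {"grip": 0.2, "xyz": [0, 0, -1.5], "angular": [0, 0, -0.6]}, {"grip": 0.2, "xyz": [0, 0, -1.8], "angular": [0, 0, -0.72]}, {"grip": 0.2, "xyz": [0, 0, -2], "angular": [0, 0, -0.8]}, {"grip": 0.2, "xyz": [0, 0, -2], "angular": [0, 0, -0.8]}])

```text
time_s: 15.3
tcp_pos: [0.5045, 0.0899, 0.1059]
ee_rot: [[0.973, 0.233, 0.002], [0.233, -0.973, -0.0], [0.002, 0.001, -1.0]]
wrist_force: [5.0, -2.6, 0.6]
gripper_width: 0.401
gripper_force: 30.0
```

move_arm(series=[{"grip": 0.7, "xyz": [0, 0, 0], "angular": [0, 0, 0]}, {"grip": 0.7, "xyz": [0, 0, 0], "angular": [0, 0, 0]}, {"grip": 0.7, "xyz": [0, 0, 0], "angular": [0, 0, 0]}, {"grip": 0.7, "xyz": [0, 0, -30], "angular": [0, 0, 0]}, {"grip": 0.7, "xyz": [0, 0, -70], "angular": [0, 0, 0]}, {"grip": 0, "xyz": [0, 0, -75], "angular": [0, 0, 0.15]}, {"grip": 0, "xyz": [0, 0, -75], "angular": [0, 0, 0.3]}, {"grip": 0, "xyz": [0, 0, -75], "angular": [0, 0, 0.45]}, {"grip": 0, "xyz": [0, 0, -75], "angular": [0, 0, 0.6]}, {"grip": 0, "xyz": [0, 0, -75], "angular": [0, 0, 0.75]}])

```text
time_s: 16.3
tcp_pos: [0.5027, 0.09, 0.1801]
ee_rot: [[0.867, -0.499, -0.001], [-0.499, -0.867, -0.0], [-0.001, 0.001, -1.0]]
wrist_force: [-0.6, 0.8, -0.2]
gripper_width: 0.328
gripper_force: 0.0
```

```bash
python3 -c "
from h import *
print(r.sense()['time_s'],r.sense()['joints'][5]);plan((.4825,-.006,.18,-101.2))"
```

```text
16.3 31.70993410571675
xyz [30.5, 93.3, 0.2] ang [0.001, 0.001, 1.244]
```

move_arm(series=[{"grip": 0, "xyz": [30, 93, 0], "angular": [0, 0, 1.244]}, {"grip": 0, "xyz": [30, 93, 0], "angular": [0, 0, 1.244]}, {"grip": 0, "xyz": [30, 93, 0], "angular": [0, 0, 1.244]}, {"grip": 0, "xyz": [30, 93, 0], "angular": [0, 0, 1.244]}, {"grip": 0, "xyz": [30, 93, 0], "angular": [0, 0, 1.244]}, {"grip": 0, "xyz": [30, 93, 0], "angular": [0, 0, 1.244]}, {"grip": 0, "xyz": [30, 93, 0], "angular": [0, 0, 1.244]}, {"grip": 0, "xyz": [30, 93, 0], "angular": [0, 0, 1.244]}, {"grip": 0, "xyz": [30, 93, 40], "angular": [0, 0, 1.244]}, {"grip": 0, "xyz": [30, 93, 65], "angular": [0, 0, 1.244]}])

```text
time_s: 17.3
tcp_pos: [0.4824, -0.0056, 0.114]
ee_rot: [[-0.19, -0.982, -0.002], [-0.982, 0.19, 0.001], [-0.0, 0.002, -1.0]]
wrist_force: [-1.3, -0.2, 0.3]
gripper_width: 0.008
gripper_force: 0.0
```

move_arm(series=[{"grip": 0, "xyz": [0, 0, 5], "angular": [0, 0, 0]}, {"grip": 0, "xyz": [0, 0, 10], "angular": [0, 0, 0]}, {"grip": 0, "xyz": [0, 0, 15], "angular": [0, 0, 0]}, {"grip": 0, "xyz": [0, 0, 18], "angular": [0, 0, 0]}, {"grip": 0, "xyz": [0, 0, 20], "angular": [0, 0, 0]}, {"grip": 0, "xyz": [0, 0, 20], "angular": [0, 0, 0]}, {"grip": 0, "xyz": [0, 0, 20], "angular": [0, 0, 0]}, {"grip": 0, "xyz": [0, 0, 20], "angular": [0, 0, 0]}])

```text
time_s: 18.1
tcp_pos: [0.4846, -0.0054, 0.0961]
ee_rot: [[-0.188, -0.982, 0.003], [-0.982, 0.188, 0.001], [-0.001, -0.002, -1.0]]
wrist_force: [2.4, 2.6, 2.7]
gripper_width: 0.008
gripper_force: 1.6
```

move_arm(series=[{"grip": 0, "xyz": [0, 0, 2], "angular": [0, 0, 0]}, {"grip": 0, "xyz": [0, 0, 3], "angular": [0, 0, 0]}, {"grip": 0, "xyz": [0, 0, 3], "angular": [0, 0, 0]}, {"grip": 0, "xyz": [0, 0, 3], "angular": [0, 0, 0]}])

```text
time_s: 18.5
tcp_pos: [0.4847, -0.0053, 0.0953]
ee_rot: [[-0.186, -0.982, 0.003], [-0.982, 0.186, 0.0], [-0.001, -0.003, -1.0]]
wrist_force: [-5.5, 4.3, 20.5]
gripper_width: 0.003
gripper_force: 10.4
```

move_arm(series=[{"grip": 0, "xyz": [0, 0, 0], "angular": [0, 0, 0]}, {"grip": 0, "xyz": [0, 0, 0], "angular": [0, 0, 0]}, {"grip": 0, "xyz": [0, 0, 0], "angular": [0, 0, 0]}, {"grip": 0, "xyz": [0, 0, 0], "angular": [0, 0, 0]}, {"grip": 0, "xyz": [0, 0, 0], "angular": [0, 0, 0]}, {"grip": 0, "xyz": [0, 0, 0], "angular": [0, 0, 0]}, {"grip": 0, "xyz": [0, 0, 0], "angular": [0, 0, 0]}, {"grip": 0, "xyz": [0, 0, 0], "angular": [0, 0, 0]}])

```text
time_s: 19.3
tcp_pos: [0.4847, -0.0053, 0.0953]
ee_rot: [[-0.186, -0.982, 0.003], [-0.982, 0.186, 0.0], [-0.001, -0.003, -1.0]]
wrist_force: [-4.5, 4.6, 20.5]
gripper_width: 0.002
gripper_force: 10.4
```

```bash
cat > meas.py <<'E'
from h import *
import sys
d,m,a=vials(4,(.4706,-.0698,.071))
np.save('last.npy',m)
print(r.sense()['time_s'],r.sense()['tcp_pos'],r.sense()['wrist_force'])
c=m[126:152,214:242]
c=cv2.resize(c,(646,600),interpolation=cv2.INTER_NEAREST); save(c,sys.argv[1])
# bubble: weight of blue channel inside green area along the level axis
G=np.argwhere(yel(*[x.astype(int) for x in cv2.split(cv2.cvtColor(m,cv2.COLOR_RGB2HSV))]))
print('px/mm',(proj(d,np.array((.4706,-.0698,.071))+U*.01)-proj(d,(.4706,-.0698,.071)))/10, 'centre px',proj(d,(.4706,-.0698,.071)))
print('blue'); print(m[128:150,218:238,2])
E
python3 meas.py press2.png
```

```text
19.5 [ 0.4847069  -0.00530614  0.09527858] [-4.83076241  4.81950135 21.21717964]
px/mm [-0.1129821  -0.14703037] centre px [227.75095599 140.23356909]
blue
[[ 23  29  36  49  50  45  28  50  68  76  99 122 109 104 104 106  71  70
   82  91]
 [ 23  29  36  47  47  48  34  50  61  60  78 116 116 112 101  73  65  69
   68  68]
 [ 21  22  34  48  48  44  37  64  95 107 144 132 133 134 119  57  54  58
   61  62]
 [ 24  26  36  48  46  46  33  53 102 136 141 122 140 140 137  98  49  49
   55  63]
 [ 44  35  36  47  48  47  39  41  85 143 130  87 109 142 150 169  57  51
   63  71]
 [ 43  44  40  48  47  46  42  36  52 106 139 118  55 109 163 231 199  47
   66  79]
 [ 34  43  45  40  42  38  39  37  37  59 112 131  83  73 167 236 227 155
   62  79]
 [ 28  36  44  37  38  38  38  36  48  76  94 159 208 105 130 235 230 215
  115  63]
 [ 25  33  40  52  91 118  69  42  68 155 202 122 209 206 116 169 232 230
  215 108]
 [ 23  30  34  71 163 212  41  35  47 105 182 197 139 234 200  95 185 233
  232 216]
 [ 25  28  25  48 112 175 152  26  49  86 112 159 123 186 233 193  94 188
  233 232]
 [ 13  25
[... 226 characters left out ...]
 207 207
  118 168]
 [234 199  12  20  27  24  41 108 176 153  28  35  41  99 166 154 142 235
  199  96]
 [237 229 149  16  26  25  26  44 116 183 104  37  81 118 156 208  98 191
  234 195]
 [188 233 217  99  18  22  29  24  61 148 213 159 131 122  90 118  54 103
  192 227]
 [ 94 189 233 207 104  23  27  28  33  76 129  98  80  69  35  37  36  45
  105 186]
 [ 99 111 214 234 204  13  20  28  31  30  36  36  36  37  40  42  40  38
   46 120]
 [203 112 156 237 226  99  18  21  29  31  35  40  47  43  45  42  42  44
   37  69]
 [233 195  85 192 236 209 103  20  23  30  32  42  49  48  45  48  46  44
   44  49]
 [237 221  99  99 191 235 205  36  28  25  29  35  46  48  48  45  47  47
   45  45]]
```

View pics/press2.png

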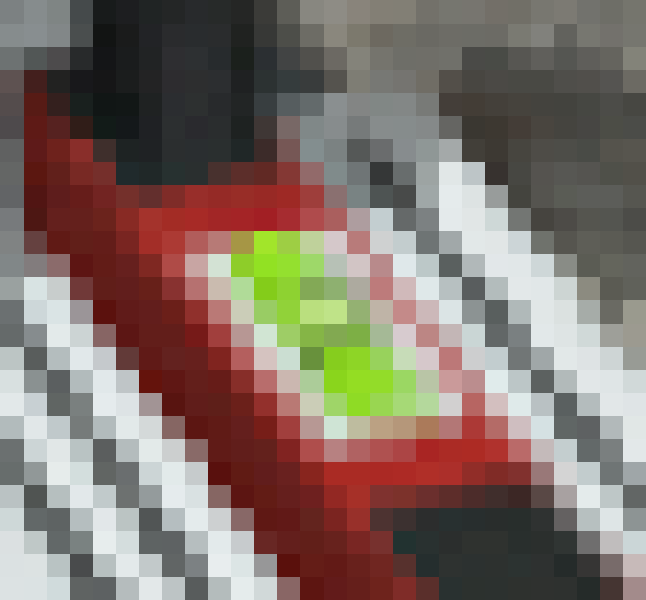

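The crop shows the bubble at (323,312), between the two dark lines at (325,288) and (340,335), so it looks nearly centred. I check below the pixel.

```bash
cat > sub.py <<'E'
from h import *
import sys
m=np.load('last.npy'); d=cap('side')
def prof(C,u,w,box,name):
    L=[]
    for y in range(box[1],box[3]):
        for x in range(box[0],box[2]):
            P=onz(d,(x,y),C[2])-C; s,t=P@u*1000,P@w*1000
            if abs(s)<22 and abs(t)<4.5: L.append((s,t,*m[y,x]))
    L=np.array(L); print(name,len(L)); np.set_printoptions(suppress=True,precision=1)
    print(L[np.argsort(L[:,0])].astype(int).tolist())
    gaus=lambda c,v:np.sum(np.exp(-.5*((L[:,0]-c)/1.5)**2)*v)/np.sum(np.exp(-.5*((L[:,0]-c)/1.5)**2))
    for c in range(-20,21,2): print(c,int(gaus(c,L[:,3])),int(gaus(c,L[:,4])),end=' | ')
    print()
# centre of frame+vial: non-red non-black bright region (white/green)
def centre(box,z,bad):
    h=cv2.split(cv2.cvtColor(m,cv2.COLOR_RGB2HSV)); y=blob(dict(img=m),yel,box); return onz(d,y[0],z),y
v,y=centre((220,130,236,148),.072,0); print(y[0],v); prof(v,U,W,(215,128,242,152),'red')
v,y=centre((345,235,375,275),.028,0)
bl=blob(dict(img=m),lambda h,s,v:(h>105)&(h<128)&(s>150)&(v>100),(330,220,390,295)); p,q=onz(d,bl[0]-20*bl[1],.026),onz(d,bl[0]+20*bl[1],.026)
u=(q-p)/np.linalg.norm(q-p); u*=np.sign(u[1]); prof(v,u,np.array([u[1],-u[0],0]),(340,230,380,280),'blue')
E
python3 sub.py
```

```text
[227.47058824 139.64705882] [ 0.47087118 -0.06782639  0.072     ]
red 21
[[-21, -2, 143, 219, 37], [-16, 1, 147, 220, 41], [-15, 0, 148, 221, 35], [-14, -3, 138, 213, 28], [-10, 4, 152, 210, 92], [-9, 1, 142, 213, 38], [-8, -1, 134, 205, 30], [-7, -4, 104, 145, 60], [-3, 3, 125, 175, 69], [-2, 0, 130, 169, 81], [-1, -2, 133, 181, 70], [3, 2, 191, 227, 136], [4, 0, 186, 223, 126], [5, -2, 145, 210, 57], [10, 2, 131, 169, 86], [11, 0, 142, 210, 49], [12, -3, 132, 204, 26], [16, 4, 158, 216, 105], [17, 1, 148, 224, 47], [18, -1, 146, 225, 35], [19, -3, 142, 205, 41]]
-20 219 37 | -18 219 38 | -16 218 35 | -14 216 35 | -12 211 62 | -10 204 54 | -8 185 46 | -6 167 57 | -4 172 72 | -2 175 74 | 0 184 80 | 2 222 125 | 4 221 112 | 6 215 87 | 8 193 74 | 10 187 66 | 12 198 48 | 14 207 51 | 16 218 74 | 18 219 52 | 20 214 41 | 
blue 60
[[-21, 0, 146, 200, 60], [-20, 2, 148, 210, 59], [-20, -4, 134, 191, 49], [-19, 4, 144, 216, 31], [-19, -2, 131, 198, 28], [-18, 0, 135, 201, 32], [-17, 1, 154, 225, 38], [-16, 3, 149, 220, 33], [-16, -3, 125, 190, 27], [-15, -1, 115, 169, 33], [-14, 0, 155, 223, 4
[... 703 characters left out ...]
], [8, -1, 169, 215, 105], [9, 0, 133, 190, 47], [9, 2, 117, 173, 33], [10, -3, 83, 125, 23], [11, -1, 97, 142, 32], [12, 0, 113, 164, 38], [13, 2, 135, 201, 36], [14, 4, 152, 222, 45], [14, -2, 137, 207, 35], [15, 0, 150, 222, 41], [16, 1, 153, 224, 41], [17, 3, 155, 222, 45], [17, -3, 125, 188, 25], [18, -1, 143, 213, 37], [19, 0, 150, 221, 38], [20, 2, 151, 223, 34], [20, -4, 127, 180, 57], [21, 4, 166, 221, 102], [21, -2, 137, 206, 31]]
-20 204 40 | -18 206 34 | -16 202 33 | -14 208 35 | -12 216 38 | -10 217 40 | -8 209 38 | -6 191 35 | -4 171 39 | -2 182 61 | 0 214 99 | 2 225 142 | 4 227 163 | 6 219 132 | 8 194 75 | 10 166 42 | 12 173 35 | 14 205 38 | 16 214 38 | 18 211 38 | 20 209 48 |
```

Bubble centroid is 3.0 mm and the midpoint of the lines 3.0–3.7 mm, so the offset is under about 1 mm. The contact height agrees (0.0953 against 0.095 expected). The press is a steady 20 N, so I hand in.

```bash
python3 -c "
from station import r
s=r.sense();print(s['time_s'],s['wrist_force']);print(r.finish_job())"
```

```text
19.55 [-5.13243694  4.64415056 20.89339752]
the job is handed in; nothing more can be done
None
```

I handed the job in at 19.6 s with the fingertips pressing the red level on the tray's centre line at about 20 N. The bubble was centred to about 1 mm by my camera reading; no verdict came back. I did not touch the mug or the tin.

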